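# Lock the specimen insert down with its quarter-turn key

### The job

Lock the slide-carrying metal insert on the microscope's stage with the wing-handled T-key from the grey rack: feel the key's foot down through the insert's slot without forcing it, press it against the insert's springs, turn it a quarter turn clockwise (seen from above), and let go so that it latches across the slot and holds the insert down. Never bear hard on the microscope. Leave the two round-knobbed pins in the rack and the other things on the desk where they are.

Things in the scene. Friction and masses are not known exactly. Their poses are not given: they have to be found in the camera images.
- key: Loose T-key, 52 mm tall, 55 to 90 g, upright in one of the rack's bores. Origin: centre of the foot's underside, z up the stem. Foot: steel bar 22 x 6 x 5 mm, long along the key's x axis; its upper face is 5 mm above the origin. Round stem 6 mm thick. In the rack the foot is hidden, but the wing handle runs parallel to it. A half turn makes no difference.
- key_flange (a point): Centre of the underside of the key's round steel flange (38 mm across, 4 mm thick), 17.8 mm above the key's origin. In the rack it rests on the rack's top; in use it bears on the insert.
- key_grip (a point): Point on the key's axis in its black wing handle, 43 mm above the key's origin. The wing is 42 mm long (key's x), 12 mm thick (key's y) and 30 mm high, from 21.8 to 51.8 mm above the origin. Best gripped here across its 12 mm.
- rack: Fixed grey plastic rack, 75 x 225 x 30 mm high; origin: centre of its underside. Three round bores, 31 mm across and 24 mm deep, in a row along its y axis at y = -70, 0 and +70 mm; the key and the two pins stand in them in any order.
- pin1: Loose plain pin in the rack, 52 mm tall, with a flange like the key's but a round black knob 30 mm across. To be left alone. Origin: centre of its lower end.
- pin2: A second pin just like pin1. To be left alone.
- scope: White and black inverted microscope, fixed, 270 x 340 mm; origin on the desk under the base. Black stage plate: top at z 176 mm, x -120 to 120, y -130 to 155 mm. In it lies the aluminium insert, 110 mm (x) by 160 mm (y), 5 mm thick, its top at z 180 mm, a glass slide in its middle. Near its -y end is the slot: 25 mm long along x, 8 mm wide along y, sharp edges.
- dock (a point): Fixed point of the scope at (0, -50, 180) mm in its frame: where the slot's centre would be, on the insert's upper face, with the stage centred. But the stage stands off centre by an amount that is not measured: the real slot lies up to 4 mm from here along the scope's x and up to 6 mm along its y, different each time. Height and direction are true.
- latch (a point): Fixed point of the scope 16.5 mm below the dock: level of the lips under the slot. Only with the foot's upper face below it (flange and insert pressed down 3.7 mm or more; 4 to 5.5 is good) can the key turn, clockwise from above only, to a stop a little past a quarter turn. Let go there, the springs lift it 2 mm into a notch that takes it within 7 degrees of square.
- column (a point): Pivot on top of the column behind the stage (scope's +y side), at (0, 190, 225) mm in the scope's frame. The white illumination arm is tilted back from it, away from the stage: all of it lies at y above 130 mm in the scope's frame, up to 0.46 m above the desk.
- insert (a joint): How far the insert is pressed down on its springs, in m: 0 free, 0.0017 held by the latched key, 0.006 hard stop. It starts to yield at about 3 N and then takes 2 N per mm: about 10.5 N at 3.7 mm, 15 N at the stop.
- oil: Small amber bottle, 32 mm across, 70 mm tall, on the desk; origin under its centre. To be left alone.
- dish: Clear covered dish, 93 mm across, 16 mm high, on the desk; origin under its centre. To be left alone.
Things that resemble listed ones, but are neither listed nor needed, are in the scene too. What is shaped like the key but green or yellow is not meant.

How it is judged:
By the outcome, as a careful person would: the job done as asked, in the order asked, and still so for the second after the job is handed in, with the robot touching nothing.
It also fails if it takes over 58 s, if anything falls off the work surface, if the arm or the gripper's body presses on something with over 40 N, if the wrist force passes 120 N, or if a joint passes its speed limit or range.

### The arm

A 6-joint arm with a two-finger parallel gripper is mounted at the origin on the work surface. World frame = base frame: x ahead of the robot, y to its left, z up, the work surface at z = 0. Lengths are in m, angles in rad, forces in N, time in s.
With the tool pointing down it reaches from about 0.325 to 0.9 m from the base axis. Payload 6.1 kg.
Tool frame: the origin (TCP) lies midway between the tips of the shut fingers; the grasp point (between the pads) lies 19 mm behind it; x points along the fingers, y is the direction in which the jaws open and shut, and the axes are right-handed (so a half turn about x gives the same grasp; the last joint's range is limited). The gripper opens to 85 mm and grips with 20 to 120 N. Pads are 22 mm wide; open, the fingers measure 114 mm over their backs; the gripper's body (76 mm by 85 mm) begins 54 mm behind the grasp point. The pads swing forward as they close: fully open they stand 13 mm farther back than shut.
Start: joints at [1.082, 0.22, 1.526, -0, 1.395, -0.126], TCP at [0.222, 0.584, 0.231] pointing down, gripper open.
Joint ranges: [-2.98, 2.98], [-0.91, 2.08], [0.09, 2.57], [-1.24, 4.39], [0.2, 2.65], [-2.68, 2.68]. Speed limits (rad/s): [2.57, 2.57, 3.01, 3.14, 3.14, 3.14].

### API

Orientations are given as [roll, pitch, yaw] about the fixed x, y, z axes, in that order (R = Rz(yaw) Ry(pitch) Rx(roll)).
In Python, from plant import movep, move_l, set_joints, gripper_to, hold, inverse_kinematics, observe, get_image, get_calibration, Unreachable, job_done gives the robot as it stands. Calls block until the motion is done:
- movep(position, orientation): joint-space move of the TCP to a pose.
- move_l(position, feed=0.15, rotation=None, max_force=None): straight line of the TCP; rotation=None keeps the orientation; feed is the mean speed in m/s. With max_force (N) it stops when the force on the tool has changed by that much, and returns True; else False.
- set_joints(angles): joint-space move.
- gripper_to(opening, f_grip=None): finger opening in m; f_grip is the grip in N (None keeps the last); returns when the fingers have stopped.
- hold(seconds).
- inverse_kinematics(position, orientation): joint angles nearest the present ones, or None.
- observe(): the state.
- get_image(name): name is "scene" or "side" or "wrist"; returns (picture, depth): 480x640x3 uint8, red, green, blue; 480x640 float32, m along the optical axis (not along the pixel's ray), 0 where there is no reading.
- get_calibration(name): a dict with "intrinsics" (3x3 intrinsics, pixels), "world_from_camera" (4x4, takes a point from camera to world coordinates). Camera axes: x right, y down, z forward; pixel columns grow to the right and rows downward; lengths in m; the calibration is good to about 2 mm. A picture is of the moment at which its call begins: read the wrist's pose just before it. get_calibration takes no time and is no camera call; for the wrist camera it gives the pose at the moment of the call.
A pose or a line that the arm cannot do raises Unreachable and nothing moves.
- job_done(): hands the job in, once; it reports no verdict.
The state is a dict: "time_s": time; "q": joint angles; "joint_velocities": joint speeds; "joint_torque": joint torques, N m; "eef_pos": TCP position; "tcp_rot": TCP orientation; "ft_force": force on the tool from outside, world axes, zero at the start; "torque": the same for the moment, N m; "opening": finger opening in m.
Only numpy, scipy, OpenCV 4.12 (cv2) and the standard library are available. Lean on these libraries where they do the work, as an engineer would, in place of code of your own. Each camera call takes 0.05 s, during which the arm holds its last target.

## Working session

There is one attempt and no reset: what is moved stays moved. The work goes in short steps, each a Python script; the robot and the scene stay as the last script left them, time stands still between calls to the robot, and variables do not carry over. Pictures are saved under pics/ and viewed, and the job is handed in when it is done.

```bash
ls; mkdir -p pics; python3 - <<'E'
from plant import *
import cv2,numpy as np
for n in ["scene","side","wrist"]:
    c=get_calibration(n); im,d=get_image(n)
    cv2.imwrite(f"pics/{n}0.png",im[:,:,::-1]); np.savez(f"{n}0.npz",im=im,d=d,K=c["intrinsics"],T=c["world_from_camera"])
    print(n,np.round(c["intrinsics"],1).tolist(),np.round(c["world_from_camera"],3).tolist())
print(observe())
E
```

```text
pics
scene [[496.9, 0.0, 316.7], [0.0, 496.9, 227.2], [0.0, 0.0, 1.0]] [[0.567, 0.599, -0.565, 1.384], [0.824, -0.422, 0.378, -0.523], [-0.012, -0.68, -0.733, 1.159], [0.0, 0.0, 0.0, 1.0]]
side [[557.7, 0.0, 314.0], [0.0, 557.7, 239.9], [0.0, 0.0, 1.0]] [[0.985, -0.074, 0.158, 0.378], [-0.173, -0.52, 0.837, -1.228], [0.02, -0.851, -0.525, 0.919], [0.0, 0.0, 0.0, 1.0]]
wrist [[336.9, 0.0, 320.0], [0.0, 336.9, 242.8], [0.0, 0.0, 1.0]] [[0.356, 0.892, 0.278, 0.151], [0.935, -0.339, -0.108, 0.611], [-0.002, 0.298, -0.954, 0.372], [0.0, 0.0, 0.0, 1.0]]
{'time_s': 0.15, 'q': array([ 1.08191788e+00,  2.21070459e-01,  1.52737152e+00, -6.34215164e-06,
        1.39471448e+00, -1.26132485e-01]), 'joint_velocities': array([-0.00016793, -0.00082443, -0.00378898, -0.00063961, -0.0009554 ,
        0.00042227]), 'joint_torque': array([ 1.50723950e-03, -4.97485471e+01, -3.89905179e+01, -2.03903096e-04,
        7.03643571e-03, -2.85935124e-05]), 'eef_pos': array([0.22157291, 0.58389008, 0.23042248]), 'tcp_rot': array([-1.69293707,  1.56923251, -2.05568191]), 'ft_force': array([-0.64653478, -0.31504185,  0.72570965]), 'torque': array([-0.00449609,  0.01513457, -0.03733227]), 'opening': 0.0853717213985722}
```

View pics/scene0.png

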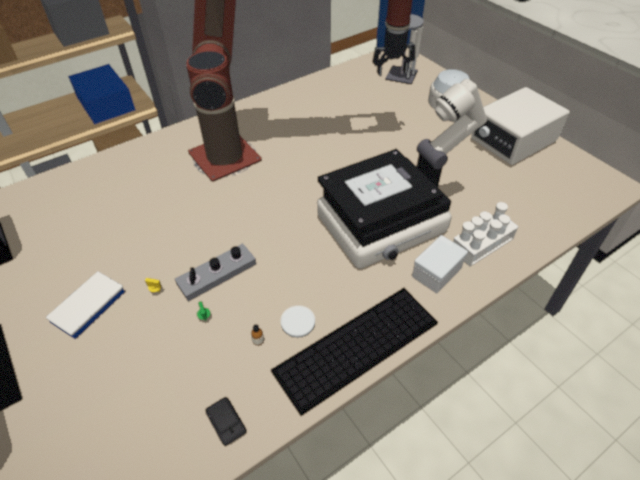

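View pics/side0.png

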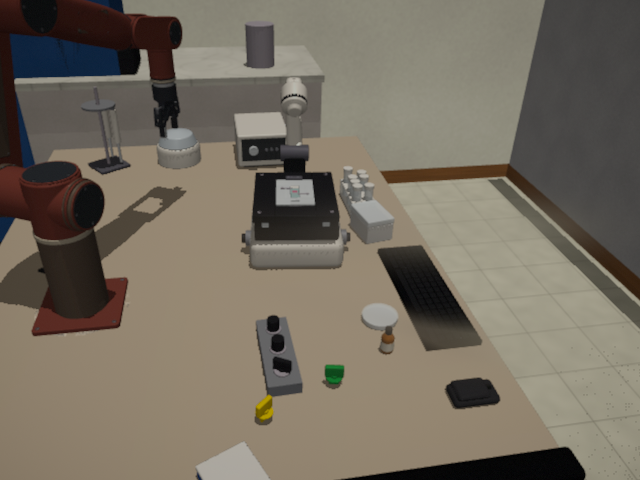

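View pics/wrist0.png

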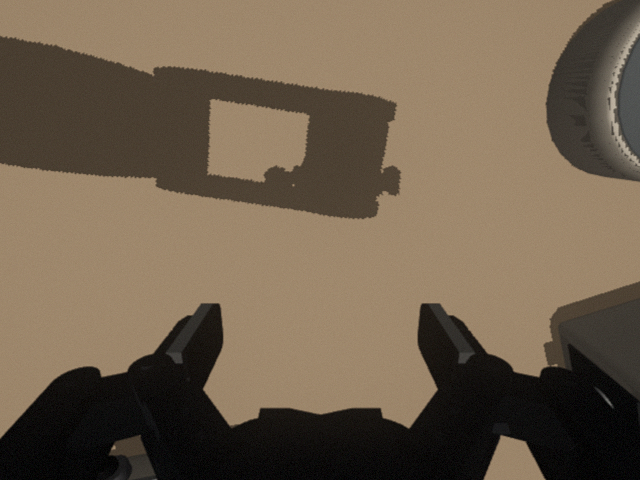

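The scene view shows the rack with the key at about (192,275), the two knobs at (215,264) and (236,253), and the stage with the insert at about (380,187). The side view shows the key at (282,365) and the insert at (295,193). Next I'll get rough positions from depth.

```bash
cat > h.py <<'E'
import numpy as np,cv2
from plant import *
def ray(K,T,uv):
    uv=np.atleast_2d(uv).astype(float)
    r=np.c_[(uv[:,0]-K[0,2])/K[0,0],(uv[:,1]-K[1,2])/K[1,1],np.ones(len(uv))]@T[:3,:3].T
    return T[:3,3],r
def plane(K,T,uv,z):
    o,r=ray(K,T,uv); return o+r*((z-o[2])/r[:,2])[:,None]
def cloud(K,T,d):
    v,u=np.mgrid[:480,:640]; o,r=ray(K,T,np.c_[u.ravel(),v.ravel()])
    return (o+r*d.ravel()[:,None]).reshape(480,640,3)
def proj(K,T,P):
    P=np.atleast_2d(P); c=(P-T[:3,3])@T[:3,:3]; return c[:,:2]/c[:,2:]*[K[0,0],K[1,1]]+[K[0,2],K[1,2]]
def load(n):
    z=np.load(n); return z["im"],z["d"],z["K"],z["T"]
def snap(n,tag):
    c=get_calibration(n); im,d=get_image(n)
    cv2.imwrite(f"pics/{tag}.png",im[:,:,::-1]); np.savez(f"{tag}.npz",im=im,d=d,K=c["intrinsics"],T=c["world_from_camera"])
    return im,d,np.array(c["intrinsics"]),np.array(c["world_from_camera"])
E
python3 - <<'E'
from h import *
for n,pts in [("scene0",[(192,275),(215,264),(236,253),(380,187),(330,187),(395,155),(445,203),(375,237),(298,321),(433,148)]),("side0",[(282,365),(278,342),(273,322),(295,193),(254,235),(338,236),(252,175),(334,175),(380,316)])]:
    im,d,K,T=load(n+".npz"); P=cloud(K,T,d)
    for u,v in pts: print(n,u,v,np.round(P[v,u],3))
    im=cv2.resize(im[:,:,::-1],None,fx=4,fy=4,interpolation=cv2.INTER_CUBIC)
    if n=="scene0": cv2.imwrite("pics/z1.png",im[560:1240,680:1480][:600]); cv2.imwrite("pics/z2.png",im[580:1100,1200:1900])
    else: cv2.imwrite("pics/z3.png",im[640:1080,920:1440])
E
```

```text
scene0 192 275 [ 0.488 -0.342  0.062]
scene0 215 264 [ 0.491 -0.273  0.065]
scene0 236 253 [ 0.489 -0.205  0.064]
scene0 380 187 [0.604 0.222 0.18 ]
scene0 330 187 [0.515 0.108 0.174]
scene0 395 155 [0.513 0.358 0.175]
scene0 445 203 [0.727 0.374 0.129]
scene0 375 237 [0.702 0.13  0.112]
scene0 298 321 [ 0.756 -0.168  0.017]
scene0 433 148 [0.621 0.4   0.253]
side0 282 365 [ 0.48  -0.348  0.055]
side0 278 342 [ 0.479 -0.282  0.063]
side0 273 322 [ 0.475 -0.214  0.065]
side0 295 193 [0.59  0.215 0.181]
side0 254 235 [0.46  0.124 0.103]
side0 338 236 [0.697 0.099 0.094]
side0 252 175 [ 0.5    0.75  -0.004]
side0 334 175 [ 0.814  0.702 -0.001]
side0 380 316 [ 0.751 -0.175  0.018]
```

View pics/z2.png

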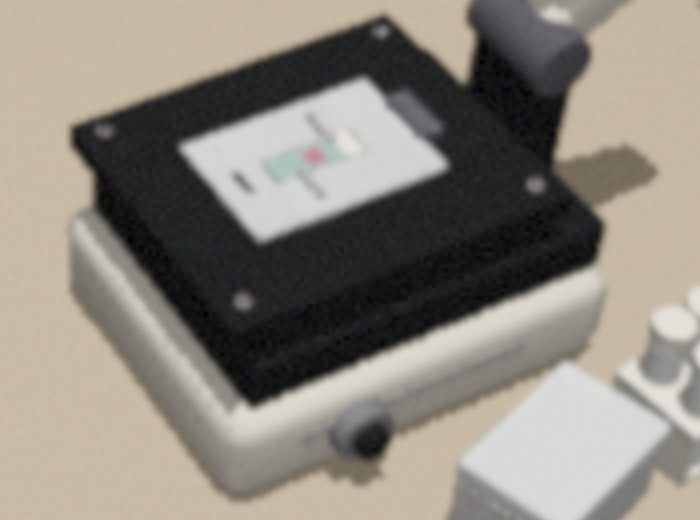

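View pics/z3.png

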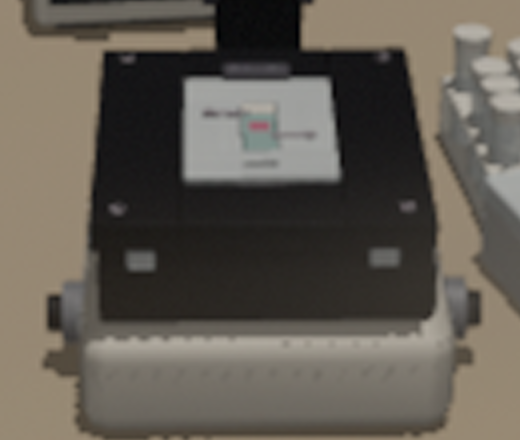

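View pics/z1.png

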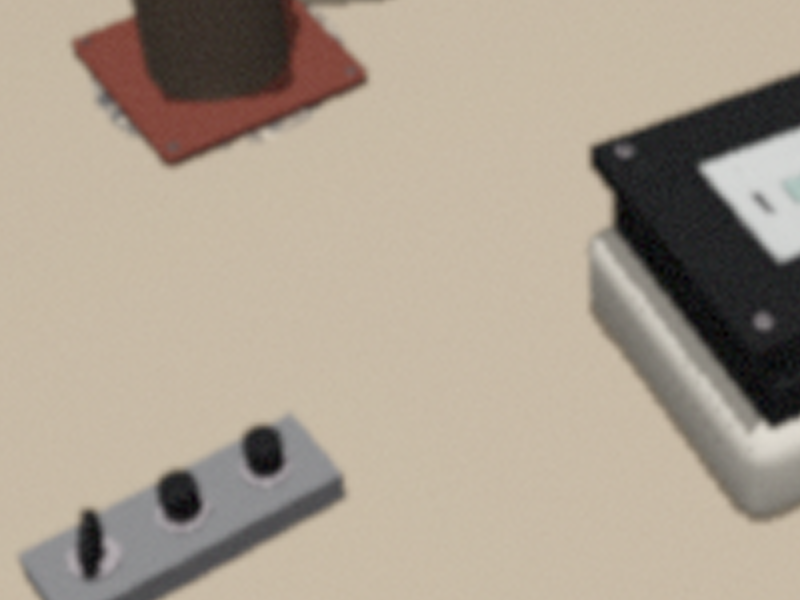

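```bash
cat >> h.py <<'E'
from scipy.spatial.transform import Rotation as Rn
def down(yaw):  # jaw axis direction yaw, tool pointing down
    c,s=np.cos(yaw),np.sin(yaw)
    R=np.array([[0,c,s],[0,s,-c],[-1,0,0]])
    return Rn.from_matrix(R)
def rpy(yaw): return Rn.from_matrix(down(yaw).as_matrix()).as_euler("xyz")
E
python3 - <<'E' 2>/dev/null
from h import *
o=observe(); R=Rn.from_euler("xyz",o["tcp_rot"]).as_matrix(); print(np.round(R,3))
im,d,K,T=load("wrist0.npz")
X=np.eye(4);X[:3,:3]=R;X[:3,3]=o["eef_pos"]
print(np.round(np.linalg.inv(X)@T,4)); np.save("tcp_cam.npy",np.linalg.inv(X)@T)
for y in np.arange(-180,180,30):
  q1=inverse_kinematics([.487,-.345,.18],rpy(np.radians(y))); q2=inverse_kinematics([.6,.17,.3],rpy(np.radians(y)))
  print(y,None if q1 is None else np.round(q1,2),None if q2 is None else np.round(q2,2))
E
```

```text
[[-0.001  0.355  0.935]
 [-0.001  0.935 -0.355]
 [-1.    -0.002 -0.   ]]
[[ 9.000e-04 -2.985e-01  9.544e-01 -1.420e-01]
 [ 1.000e+00 -6.000e-04 -1.200e-03  3.000e-04]
 [ 9.000e-04  9.544e-01  2.985e-01 -7.620e-02]
 [ 0.000e+00  0.000e+00  0.000e+00  1.000e+00]]
-180 [-0.75  0.19  1.66  0.    1.29  2.39] None
-150 [-0.75  0.19  1.66  0.    1.29  1.87] None
-120 [-0.75  0.19  1.66  0.    1.29  1.35] [ 0.15  0.18  1.44 -0.    1.52  2.24]
-90 [-0.75  0.19  1.66  0.    1.29  0.82] [ 0.15  0.18  1.44 -0.    1.52  1.72]
-60 [-0.75  0.19  1.66  0.    1.29  0.3 ] [ 0.15  0.18  1.44 -0.    1.52  1.2 ]
-30 [-0.75  0.19  1.66  0.    1.29 -0.22] [ 0.15  0.18  1.44 -0.    1.52  0.67]
0 [-0.75  0.19  1.66  0.    1.29 -0.75] [ 0.15  0.18  1.44 -0.    1.52  0.15]
30 [-0.75  0.19  1.66  0.    1.29 -1.27] [ 0.15  0.18  1.44 -0.    1.52 -0.37]
60 [-0.75  0.19  1.66  0.    1.29 -1.8 ] [ 0.15  0.18  1.44 -0.    1.52 -0.9 ]
90 [-0.75  0.19  1.66  0.    1.29 -2.32] [ 0.15  0.18  1.44 -0.    1.52 -1.42]
120 None [ 0.15  0.18  1.44 -0.    1.52 -1.94]
150 None [ 0.15  0.18  1.44 -0.    1.52 -2.47]
```

```bash
python3 - <<'E'
from h import *
# rough slot from scene view & scope yaw
im,d,K,T=load("scene0.npz")
s=plane(K,T,[(1443/4,762/4)],.18)[0]
sc=plane(K,T,np.array([(1305,711),(1443,882),(1735,764),(1580,612)])/4,.176)
print(s,sc)
y=np.arctan2(*(sc[2]-sc[1])[[1,0]])-np.pi/2; print("yaw",np.degrees(y))
yaw=y+np.pi/2
zt=np.array([np.sin(yaw),-np.cos(yaw)])
p=s[:2]+zt*(0.010)
q=inverse_kinematics([*p,.245],rpy(yaw)); print(q,p)
movep([.2,.37,.4],rpy(yaw)); print(observe()["time_s"])
movep([*p,.30],rpy(yaw)); movep([*p,.245],rpy(yaw)); 
hold(.2); snap("wrist","w1"); print(observe()["time_s"],observe()["eef_pos"],p)
np.savez("scope.npz",s=s,yaw=y)
E
```

```text
[0.58321869 0.16805576 0.18      ] [[0.47696444 0.12145604 0.176     ]
 [0.67458995 0.09698791 0.176     ]
 [0.70302818 0.34116877 0.176     ]
 [0.50627208 0.36382721 0.176     ]]
yaw -6.6429568275861195
[ 1.46377165e-01  1.90919338e-01  1.53486859e+00 -4.44089210e-16
  1.41580472e+00 -1.30847769e+00] [0.59315155 0.16689894]
1.2083
3.45 [0.59423586 0.16727676 0.24757861] [0.59315155 0.16689894]<sys>:0: UserWarning: Gimbal lock detected. Setting third angle to zero since it is not possible to uniquely determine all angles.
```

```bash
ls pics/w1.png
```

```text
pics/w1.png
```

View pics/w1.png

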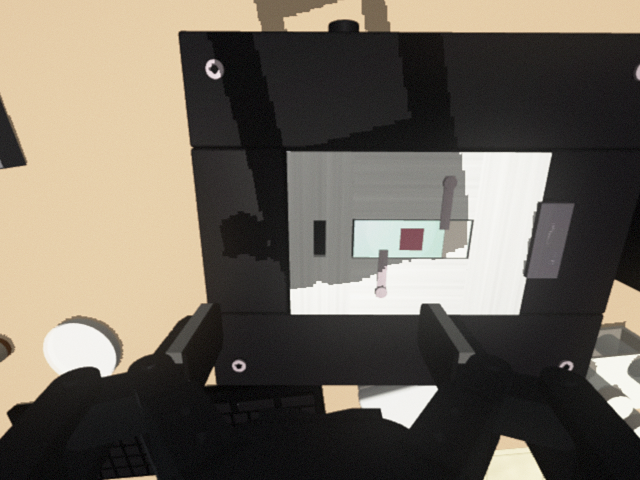

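The wrist view shows the slot as a dark rectangle at (319,238), long along the image vertical, with the slide to its right at (412,239). I'll measure the slot, then go to the key.

```bash
python3 - <<'E' 2>/dev/null
from h import *
im,d,K,T=load("w1.npz")
g=cv2.cvtColor(im,cv2.COLOR_RGB2GRAY)
m=np.zeros_like(g); m[200:275,300:345]=(g[200:275,300:345]<70)*255
c=max(cv2.findContours(m,cv2.RETR_EXTERNAL,cv2.CHAIN_APPROX_NONE)[0],key=cv2.contourArea)
x,y,w,h=cv2.boundingRect(c); print(x,y,w,h)
e=plane(K,T,c[:,0,:].astype(np.float32),.18)
r=cv2.minAreaRect((e[:,:2]*1e3).astype(np.float32)); print(r)
# insert edges for yaw: left white edge and bottom/top
P=cloud(K,T,d); print("depth z near slot",P[238,305],P[205,319])
mm=((g>75)&(np.abs(P[...,2]-.18)<.01)).astype(np.uint8)*255
mm[:,:280]=0;mm=cv2.morphologyEx(mm,cv2.MORPH_CLOSE,np.ones((15,15)))
c2=max(cv2.findContours(mm,cv2.RETR_EXTERNAL,cv2.CHAIN_APPROX_NONE)[0],key=cv2.contourArea)
e2=plane(K,T,c2[:,0,:],.18); print(cv2.minAreaRect((e2[:,:2]*1e3).astype(np.float32)))
o=observe(); print(o["eef_pos"],o["time_s"])
E
```

```text
314 221 12 34
((580.7415771484375, 168.8292999267578), (7.057992935180664, 22.42491912841797), 83.03187561035156)
depth z near slot [0.58007112 0.15942361 0.17913752] [0.51814736 0.17639921 0.38967525]
((590.0696411132812, 238.1109161376953), (180.479248046875, 110.8448715209961), 83.06309509277344)
[0.59423586 0.16727676 0.24757861] 3.45
```

```bash
python3 - <<'E' 2>/dev/null
from h import *
im,d,K,T=load("w1.npz")
g=cv2.cvtColor(im,cv2.COLOR_RGB2GRAY)
print(g[212:264,319]); print(g[238,306:334])
E
```

```text
[131 131 128 131 129 130 133 130  81  38  29  27  31  33  33  31  32  29
  31  33  31  29  32  33  30  33  32  33  35  33  34  33  34  35  39  31
  34  38  38  40  33  35  55  88  98 121 134 134 132 134 132 138]
[140 133 136 133 133 134 132  94  37  29  29  29  36  32  33  34  33  32
  35  74 122 140 141 135 135 134 137 136]
```

```bash
python3 - <<'E' 2>/dev/null
from h import *
im,d,K,T=load("w1.npz")
s=plane(K,T,[(319.05,238.4)],.18)[0]; yaw=np.radians(83.05)
print(s); np.savez("slot.npz",s=s,yaw=yaw,uv=[319.05,238.4])
k=np.array([.487,-.345]); a=np.radians(60)
p=k+np.array([np.sin(a),-np.cos(a)])*.012
movep([.50,.0,.27],rpy(a)); movep([*p,.135],rpy(a)); gripper_to(.05); hold(.1)
snap("wrist","w2"); o=observe(); print(o["time_s"],o["eef_pos"],p)
E
```

```text
[0.58114791 0.16853279 0.18      ]
6.2333 [ 0.49740734 -0.35095298  0.13503961] [ 0.4973923 -0.351    ]
```

View pics/w2.png

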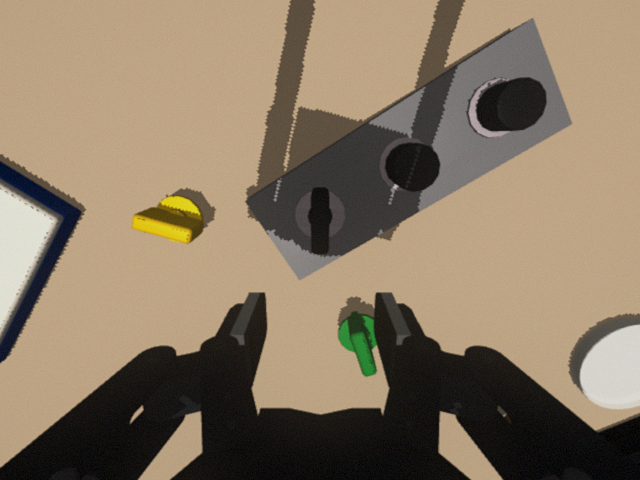

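The wrist view shows the key's black wing at about (320,220), near vertical in the image, on its grey flange at (320,214). The green and yellow decoys are at (357,340) and (170,222). Measuring.

```bash
python3 - <<'E' 2>/dev/null
from h import *
im,d,K,T=load("w2.npz")
c=im[150:290,250:400][:,:,::-1]; cv2.imwrite("pics/w2z.png",cv2.resize(c,None,fx=4,fy=4,interpolation=cv2.INTER_CUBIC))
g=cv2.cvtColor(im,cv2.COLOR_RGB2GRAY); P=cloud(K,T,d)
print("z",np.round(P[215:256:4,320,2],3)); print(g[180:262,319])
m=np.zeros_like(g);m[150:290,280:360]=(np.abs(P[150:290,280:360,2]-.064)<.006)*255
cs=max(cv2.findContours(m,cv2.RETR_EXTERNAL,cv2.CHAIN_APPROX_NONE)[0],key=cv2.contourArea)
e=plane(K,T,cs[:,0,:],.064); print(cv2.boundingRect(cs),cv2.minAreaRect((e[:,:2]*1e3).astype(np.float32)))
E
```

```text
z [0.064 0.064 0.063 0.064 0.063 0.064 0.064 0.063 0.062 0.065 0.03 ]
[ 53  56  54  57  51  56  57  25  12  20  19  12  16  17  17  15  19  22
  26  14  18  18  20  18  18  20  18  19  15  19  19  21  17  20  18  22
  21  21  22  20  17  18  24  23  16  26  24  21  17  25  21  21  15  25
  25  26  28  13  27  27  29  22  26  23  29  27  27  25  26  32  28  25
  27  29  60 113 127 132 127 130 130 131]
(310, 191, 19, 63) ((477.2894592285156, -339.642333984375), (11.45046329498291, 41.5302619934082), 60.37050247192383)
```

View pics/w2z.png

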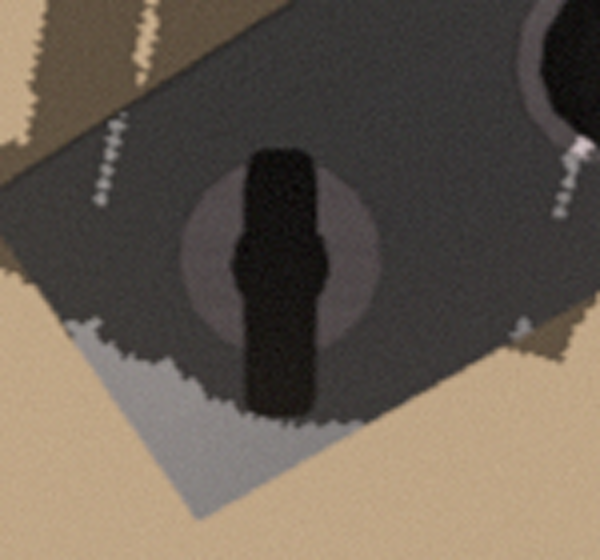

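```bash
python3 - <<'E' 2>/dev/null
from h import *
im,d,K,T=load("w2.npz")
print(plane(K,T,[(320,214.3)],.034)[0])
k=np.array([.4773,-.3396]); a=np.radians(60.4)
movep([*k,.11],rpy(a)); hold(.1)
print(move_l([*k,.0375],feed=.1,max_force=8)); o=observe(); print(o["eef_pos"],o["ft_force"])
gripper_to(0.0,f_grip=70); o=observe(); print(o["eef_pos"],o["ft_force"],o["opening"],o["time_s"])
E
```

```text
[ 0.47837902 -0.33969769  0.034     ]
False
[ 0.47778531 -0.34003056  0.03809861] [-0.77590812 -0.15562507  0.1539729 ]
[ 0.47781345 -0.34009727  0.03840916] [-0.2031737  -0.51076311  5.93466311] 0.010375807427251086 7.9083
```

```bash
python3 - <<'E' 2>/dev/null
from h import *
o=observe();p=o["eef_pos"]
move_l([p[0],p[1],.10],feed=.08); hold(.1); o=observe(); print(o["ft_force"],o["opening"],o["eef_pos"],o["time_s"])
move_l([p[0],p[1],.22],feed=.2); hold(.1); o=observe(); print(o["ft_force"],o["eef_pos"],o["time_s"])
snap("wrist","w3"); snap("side","s3")
E
python3 -c "
import cv2;i=cv2.imread('pics/s3.png');cv2.imwrite('pics/s3z.png',cv2.resize(i[220:420,200:400],None,fx=3,fy=3))"
```

```text
[ 0.36776287 -0.34389222 -1.13852821] 0.010977684305290301 [ 0.47735037 -0.33966862  0.09914222] 8.9417
[0.03059938 0.8046028  0.07716645] [ 0.47682783 -0.33921304  0.21753015] 9.7917
```

View pics/w3.png

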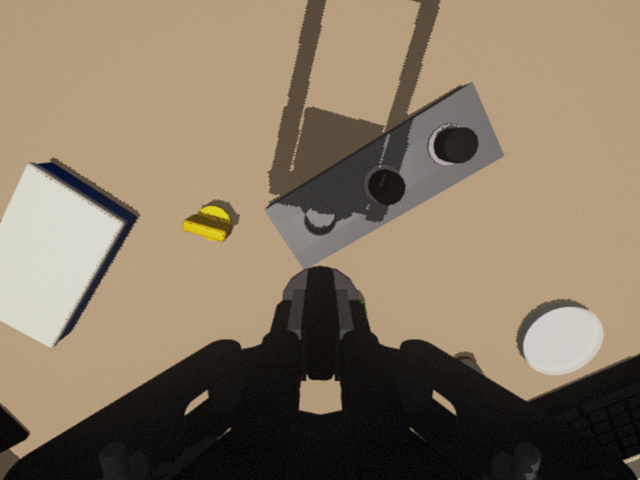

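View pics/s3z.png

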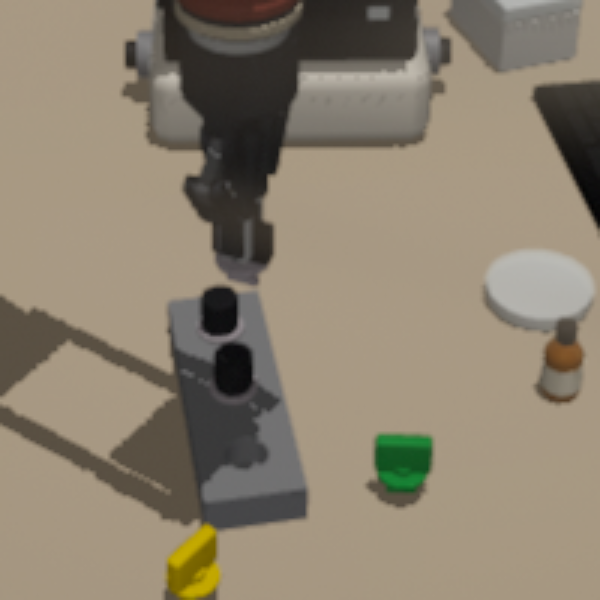

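The wrist view shows the wing between the pads at (320,320), with the flange rim's top at (321,267), and the side view confirms the key is lifted with both pins still in the rack. Next, where the key sits along tool z.

```bash
python3 - <<'E' 2>/dev/null
from h import *
im,d,K,T=load("w3.npz"); C=np.load("tcp_cam.npy")
cv2.imwrite("pics/w3z.png",cv2.resize(im[250:400,240:400][:,:,::-1],None,fx=4,fy=4,interpolation=cv2.INTER_CUBIC))
P=cloud(K,C,d)
for v in range(262,300,3): print(v,im[v,321],np.round(P[v,321]*1e3,1), np.round(P[v,300]*1e3,1))
def tp(uv,x):
    o,r=ray(K,C,uv); return o+r*((x-o[0])/r[:,0])[:,None]
print(tp([(321,267),(283,300),(363,300)],.0044)*1e3)
E
```

```text
262 [180 157 125] [-142.     0.3  -76.2] [188.6 -21.   48.3]
265 [144 124 101] [218.8   1.1  63.4] [218.6 -23.   63.3]
268 [27 27 18] [ -0.4   0.6 -20. ] [219.2 -23.1  67.2]
271 [25 22 23] [ -4.    0.6 -20. ] [  7.3  -9.4 -15.4]
274 [28 27 21] [ -7.6   0.6 -20.1] [  4.4  -9.2 -15.1]
277 [30 27 26] [-11.1   0.6 -20.2] [  5.   -9.3 -13.3]
280 [27 25 21] [-14.    0.6 -20.1] [  4.8  -9.3 -11.9]
283 [31 27 25] [-17.3   0.6 -20.2] [  5.1  -9.4 -10.2]
286 [28 22 18] [-19.6   0.6 -19.9] [ 4.9 -9.4 -8.7]
289 [29 23 20] [-22.1   0.6 -19.8] [ -4.2  -8.8 -11.4]
292 [23 23 18] [-24.1   0.6 -19.5] [ -6.6  -8.7 -11.1]
295 [27 28 22] [-25.    0.6 -18.7] [-10.2  -8.5 -11.4]
298 [28 25 22] [-25.2   0.6 -17.5] [-10.8  -8.4 -10.3]
[[  4.4          0.62212636 -18.57818049]
 [  4.4        -17.6542821   -1.57365855]
 [  4.4         20.81940121  -1.5585276 ]]
```

View pics/w3z.png

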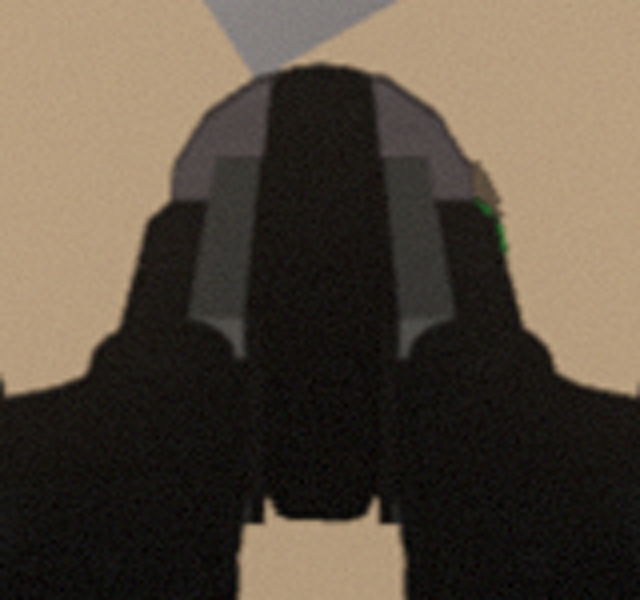

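```bash
python3 - <<'E' 2>/dev/null
from h import *
C=np.load("tcp_cam.npy"); im,d,K,T=load("w1.npz"); S=np.load("slot.npz"); s=S["s"]; yaw=float(S["yaw"])
X=T@np.linalg.inv(C); print(X[:3,3], np.round(Rn.from_matrix(X[:3,:3]).as_euler("xyz"),4), rpy(np.radians(83.36)))
R=down(yaw).as_matrix(); off=R@np.array([0,.00055,.001]); t=s-off; print("tcp target",t)
np.savez("tgt.npz",t=t,yaw=yaw)
p=observe()["eef_pos"]
move_l([p[0],p[1],.29],feed=.25)
movep([t[0],t[1],.29],rpy(yaw))
move_l([t[0],t[1],.225],feed=.12); 
for i in range(4):
    hold(.15); o=observe(); print(o["time_s"],o["eef_pos"],Rn.from_euler("xyz",o["tcp_rot"]).as_matrix()[:2,1],o["ft_force"])
print(R[:2,1])
snap("wrist","w4")
E
```

```text
[0.59436361 0.16743017 0.24796954] [0.3343 1.5667 0.2189] [0.11588986 1.57079633 0.        ]
tcp target [0.58008871 0.16810784 0.18      ]
13.0417 [0.58089934 0.16819945 0.2264593 ] [0.12105747 0.9926453 ] [ 0.76034522 -0.52979387 -0.10767312]
13.1917 [0.58048699 0.16820693 0.22585892] [0.12092093 0.99266207] [ 0.47068553  0.54672564 -0.69000792]
13.3417 [0.58019587 0.1681797  0.22530596] [0.12095074 0.9926585 ] [0.21192087 0.15278416 0.38550266]
13.4917 [0.58005052 0.16813493 0.22501182] [0.12092763 0.99266133] [ 0.06388373 -1.01500088 -0.82576098]
[0.12100314 0.99265212]
```

View pics/w4.png

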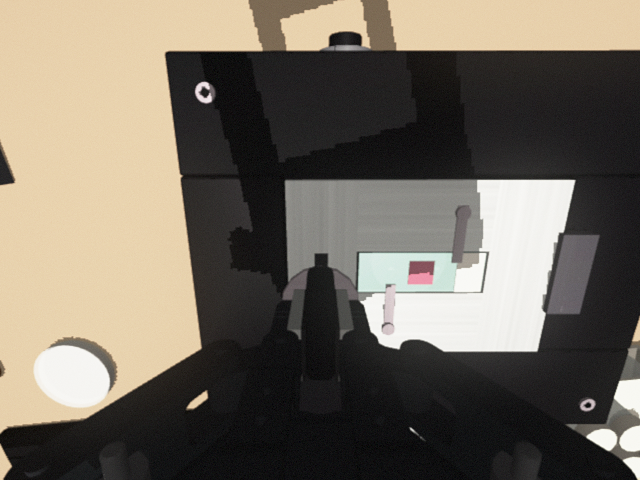

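The view shows the slot's near end peeking out at (321,258) above the held wing at (320,320), so the two look aligned. I'll re-measure the slot from that edge, then feel down.

```bash
python3 - <<'E' 2>/dev/null
from h import *
im,d,K,T=load("w4.npz"); g=cv2.cvtColor(im,cv2.COLOR_RGB2GRAY)
print(g[257,308:336],g[261,308:336]); print(g[246:266,321])
z=np.load("tgt.npz");t=z["t"];yaw=float(z["yaw"]);R=down(yaw).as_matrix();S=np.load("slot.npz")
uv=proj(K,T,[S["s"]-R[:,2]*.0125+R[:,1]*a for a in(-.004,0,.004)]);print("expected end of slot",uv)
# edge vs. predicted
print(move_l([t[0],t[1],.2095],feed=.03,max_force=3)); hold(.4); o=observe(); print(o["eef_pos"],o["ft_force"],o["time_s"])
E
```

```text
[131 133 139 136 137 135  95  38  27  31  28  27  30  28  29  27  34  30
  29  63 119 143 147 143 140 139 140 140] [138 137 134 136 138 136  92  39  26  29  30  26  31  30  30  30  29  26
  31  61 116 143 144 143 139 139 141 135]
[130 131 133 134 129 132 133  81  35  28  31  28  29  30  30  30  32  30
  31  44]
expected end of slot [[313.81616271 252.70901253]
 [320.62404538 252.7055429 ]
 [327.43217276 252.70207315]]
False
[0.58013327 0.1681277  0.20960851] [ 0.90426318 -0.18248317 -0.8689266 ] 14.6083
```

The slot edges match the prediction within 0.3 px. Feeling down now.

```bash
python3 - <<'E' 2>/dev/null
from h import *
z=np.load("tgt.npz");t=z["t"]
r=move_l([t[0],t[1],.1925],feed=.015,max_force=2.5); o=observe(); print(r,o["eef_pos"],o["ft_force"],o["time_s"])
hold(.2); o=observe(); print(o["eef_pos"],o["ft_force"],o["torque"])
E
```

```text
False [0.58018291 0.16810208 0.19263352] [ 0.66256936 -0.23821458 -0.82195194] 15.8917
[0.5801177  0.16811751 0.19258714] [ 0.29341196  0.21142687 -1.02351704] [-0.04430788 -0.02682581 -0.03861233]
```

The foot is 14 mm into the slot with no load. Next I'll press.

```bash
python3 - <<'E' 2>/dev/null
from h import *
z=np.load("tgt.npz");t=z["t"]
r=move_l([t[0],t[1],.1865],feed=.015,max_force=11); hold(.3);o=observe(); print(r,o["eef_pos"],o["ft_force"],o["time_s"])
r=move_l([t[0],t[1],.1840],feed=.01,max_force=9); hold(.4);o=observe(); print(r,o["eef_pos"],o["ft_force"],o["torque"],o["time_s"])
E
```

```text
False [0.58026723 0.16813379 0.18690817] [-2.32812547 -0.70847955  5.58016971] 16.9417
False [0.58029418 0.16814624 0.1851511 ] [-3.39729122 -0.34917739  8.95973915] [-0.20991097  0.62942347  0.04032204] 17.7417
```

```bash
python3 - <<'E' 2>/dev/null
from h import *
z=np.load("tgt.npz");t=z["t"]
r=move_l([t[0]-.0004,t[1],.1824],feed=.01,max_force=6); hold(.5);o=observe(); print(r,o["eef_pos"],o["ft_force"],o["torque"],o["time_s"])
E
```

```text
False [0.58029866 0.1681624  0.18413833] [-2.82495277 -1.59879873 10.28610135] [-0.17950694  0.62819348 -0.04419676] 18.5583
```

```bash
python3 - <<'E' 2>/dev/null
from h import *
z=np.load("tgt.npz");t=z["t"]
r=move_l([t[0]-.0006,t[1],.1818],feed=.01,max_force=6)
for i in range(3):
    hold(.4);o=observe(); print(r,o["eef_pos"],o["ft_force"],o["torque"],o["time_s"])
E
```

```text
False [0.58030339 0.16812985 0.18380224] [-3.25974138  0.25111181 11.53771299] [-0.22845008  0.60532773  0.02572175] 19.2083
False [0.58031153 0.16815086 0.18380314] [-2.57852447 -0.8894069  10.53347607] [-0.21550412  0.61944582  0.01050448] 19.6083
False [0.58029373 0.16815316 0.18377686] [-3.56910223 -1.30999583 11.01487434] [-0.203563    0.55887847  0.00503675] 20.0083
```

```bash
cat >> h.py <<'E'
def turn(a0,a1,step=15,z=.1818,tlim=1.0):
    Z=np.load("tgt.npz");S=np.load("slot.npz");yaw=float(Z["yaw"]);s=S["s"]
    a=a0
    while a<a1-1e-6:
        a=min(a+step,a1); y=yaw-np.radians(a); R=down(y).as_matrix()
        t=s-R@np.array([0,.00055,.001])
        movep([t[0]-.0006,t[1],z],rpy(y)); o=observe()
        c=Rn.from_euler("xyz",o["tcp_rot"]).as_matrix()[:2,1]
        print(a,"act",np.round(np.degrees(yaw-np.arctan2(c[1],c[0])),1),np.round(o["eef_pos"],4),np.round(o["ft_force"],1),np.round(o["torque"],2),round(o["time_s"],2),round(o["opening"],4))
        if abs(o["torque"][2])>tlim: print("torque stop"); break
    return a
E
python3 - <<'E' 2>/dev/null
from h import *
turn(0,15,5)
E
```

```text
5 act 5.0 [0.5808 0.1684 0.184 ] [-1.  -1.4 10.4] [-0.14  0.33 -0.09] 20.26 0.0104
10 act 10.0 [0.581  0.1685 0.1841] [-1.4 -0.2 11.2] [-0.06  0.22 -0.06] 20.51 0.0108
15 act 15.0 [0.5811 0.1686 0.1842] [-0.5 -0.4 11.1] [-0.06  0.17 -0.12] 20.76 0.0109
```

```bash
python3 - <<'E' 2>/dev/null
from h import *
turn(15,87,12,z=.1815); hold(.4); o=observe()
c=Rn.from_euler("xyz",o["tcp_rot"]).as_matrix()[:2,1]
print(np.degrees(np.arctan2(c[1],c[0])),o["eef_pos"],o["ft_force"],o["torque"],o["time_s"])
snap("wrist","w5");snap("side","s5");snap("scene","c5")
E
python3 -c "
import cv2;i=cv2.imread('pics/s5.png');cv2.imwrite('pics/s5z.png',cv2.resize(i[100:260,220:380],None,fx=3.5,fy=3.5))"
```

```text
27 act 27.0 [0.5813 0.1688 0.184 ] [ 0.2 -1.3 10.7] [-0.11  0.12 -0.04] 21.07 0.011
39 act 39.0 [0.5814 0.169  0.184 ] [-0.5 -0.8 11. ] [-0.13  0.13 -0.04] 21.39 0.0109
51 act 51.0 [0.5815 0.1692 0.184 ] [ 0.2 -1.3 10.3] [-0.15  0.1  -0.03] 21.71 0.0106
63 act 63.0 [0.5816 0.1694 0.184 ] [ 1.  -0.1 10.7] [-0.06  0.17 -0.  ] 22.02 0.0107
75 act 75.0 [0.5818 0.1695 0.184 ] [ 0.  -0.6 11.3] [-0.12  0.18 -0.06] 22.34 0.0112
87 act 87.0 [0.582  0.1696 0.184 ] [ 0.4 -0.6 10.7] [-0.13  0.13 -0.05] 22.66 0.0107
-3.9626706132154856 [0.5819669  0.16964917 0.1840209 ] [-0.20067046 -0.54656284 10.8833045 ] [-0.19102004  0.15332228 -0.05713066] 23.0583
```

View pics/w5.png

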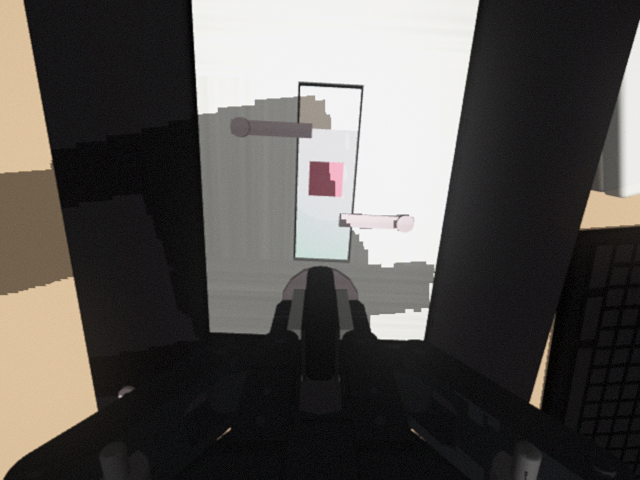

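The wrist view shows the wing still square between the pads at (320,320), now along scope y beside the slide, with no load from turning. I'll finish to 90°, then rise gently and check that it latches.

```bash
python3 - <<'E' 2>/dev/null
from h import *
turn(87,90,3,z=.1815); hold(.3)
Z=np.load("tgt.npz");S=np.load("slot.npz")
p=observe()["eef_pos"]
y=float(Z["yaw"])-np.pi/2;R=down(y).as_matrix();t=S["s"]-R@np.array([0,.00055,.001]);t[0]-=.0006
for z in [.1830,.1842,.1854,.1866,.1876]:
    r=move_l([t[0],t[1],z],feed=.01); hold(.3); o=observe(); print(z,np.round(o["eef_pos"],4),np.round(o["ft_force"],1),np.round(o["torque"],2),round(o["time_s"],2))
    if o["ft_force"][2]<-2: break
E
```

```text
90 act 90.0 [0.582  0.1696 0.184 ] [-0.2 -0.2 11.1] [-0.22  0.16 -0.03] 23.46 0.0109
0.183 [0.582  0.1696 0.1851] [ 1.1 -0.5  9. ] [-0.14 -0.03 -0.05] 24.36
0.1842 [0.582  0.1696 0.186 ] [ 1.9 -0.   7.5] [-0.11 -0.19 -0.01] 24.93
0.1854 [0.5818 0.1697 0.1866] [ 3.2 -0.6  6.9] [-0.1  -0.58 -0.02] 25.49
0.1866 [0.5816 0.1696 0.1868] [5.4 0.7 1.2] [ 0.03 -0.96  0.02] 26.06
0.1876 [0.5815 0.1697 0.1868] [ 7.4  0.2 -2.8] [ 0.13 -1.38  0.03] 26.61
```

The key stops rising at TCP z 0.1868 and resists a gentle pull, so it has latched. I'll release.

```bash
python3 - <<'E' 2>/dev/null
from h import *
p=observe()["eef_pos"]
move_l([p[0]+.0004,p[1],.1868],feed=.01); hold(.3); o=observe(); print(np.round(o["eef_pos"],4),np.round(o["ft_force"],1))
gripper_to(.035); hold(.2); o=observe(); print(np.round(o["eef_pos"],4),np.round(o["ft_force"],1),o["opening"])
p=o["eef_pos"]; print(move_l([p[0],p[1],.235],feed=.06,max_force=6)); 
hold(.1);o=observe(); print(np.round(o["eef_pos"],4),np.round(o["ft_force"],1),o["time_s"])
move_l([p[0]-.03,p[1],.27],feed=.15); hold(.4); snap("wrist","w6")
move_l([.47,.0,.33],feed=.3); hold(.4); snap("side","s6"); snap("scene","c6"); print(observe()["time_s"])
a=cv2.imread("pics/s6.png"); cv2.imwrite("pics/s6z.png",cv2.resize(a[140:280,220:370],None,fx=4,fy=4,interpolation=cv2.INTER_CUBIC))
E
```

```text
[0.5816 0.1696 0.1867] [-0.8 -0.1  4.1]
[0.5818 0.1697 0.1867] [-0.6  0.3  0.4] 0.03486918230209277
False
[0.5814 0.1696 0.2343] [0.6 0.4 0.5] 28.8583
31.075
```

View pics/w6.png

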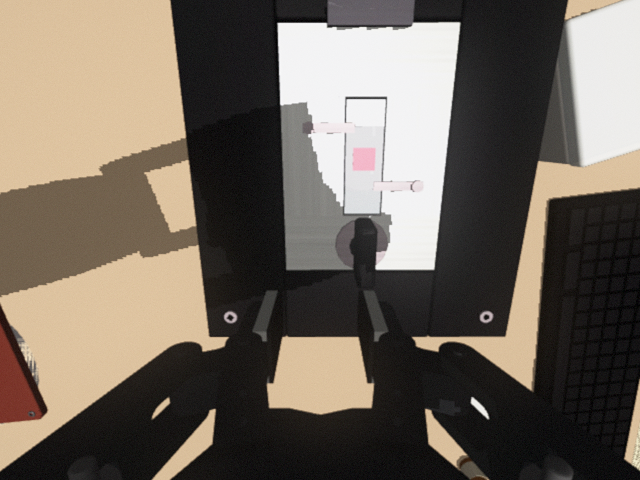

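View pics/c6.png

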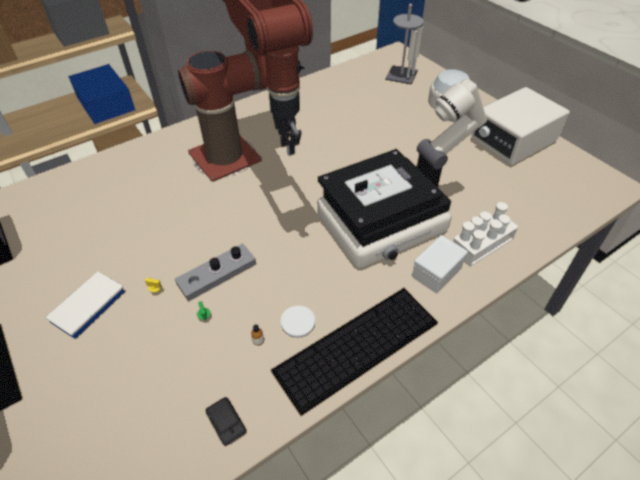

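The wrist view shows the key standing at about (362,245), wing along scope y, gripper clear. The scene view shows the pins, dish and bottle where they were. Last check: the key's angle and height.

```bash
python3 - <<'E' 2>/dev/null
from h import *
im,d,K,T=load("w6.npz");P=cloud(K,T,d)
m=np.zeros(d.shape,np.uint8); w=P[200:300,335:395,2]; m[200:300,335:395]=((w>.207)&(w<.217))*255
c=max(cv2.findContours(m,cv2.RETR_EXTERNAL,cv2.CHAIN_APPROX_NONE)[0],key=cv2.contourArea)
z=np.median(P[...,2][m>0]);e=plane(K,T,c[:,0,:],z); print("top z",z,cv2.boundingRect(c),cv2.minAreaRect((e[:,:2]*1e3).astype(np.float32)),"slot",np.load("slot.npz")["s"])
a=im[:,:,0]; 
for p in [(300,150),(355,262),(430,240),(430,60)]: print("insert z",p,np.round(np.median(P[p[1]-3:p[1]+4,p[0]-3:p[0]+4,2]),4))
i0,d0,K0,T0=load("w1.npz");P0=cloud(K0,T0,d0)
for p in [(300,180),(300,300),(500,180),(500,300)]: print("before",np.round(np.median(P0[p[1]-3:p[1]+4,p[0]-3:p[0]+4,2]),4))
E
```

```text
top z 0.21145461721245698 (356, 225, 21, 63) ((580.99169921875, 170.59202575683594), (41.48927307128906, 12.123003959655762), 82.97486877441406) slot [0.58114791 0.16853279 0.18      ]
insert z (300, 150) 0.1778
insert z (355, 262) 0.2013
insert z (430, 240) 0.1777
insert z (430, 60) 0.1779
before 0.1794
before 0.1795
before 0.1795
before 0.1795
```

```bash
python3 -c "
from plant import *
job_done()"
```

```text
the job is handed in; nothing more can be done
```

The insert is locked: the key is latched across the slot and holding it down. I handed the job in at about 31 s of the 58 s allowed.

**What I did:** I found the slot and the key with the wrist camera and gripped the wing at 70 N. The foot went down through the slot on the first try with no noticeable force. I pressed the insert about 4.4 mm (about 12 N), turned the key 90° clockwise with almost no resistance, let the springs lift it into the notch, and released.

**Last checks:**
- **Latched:** when I raised the gripper, the key stopped about 2.8 mm up and held against a pull of roughly 2–3 N.
- **Angle:** after release, the wing lies within about 0.1° of square to the slot.
- **Insert height:** it sits 1.7 mm lower than before, as it should with the key latched. The key's top is within 1 mm of where it should be.
- **Surroundings:** the gripper is clear. In the last scene view the pins, bottle, dish and lookalike keys look unmoved; I checked these by eye only.

**What disagreed:**
- The released key's centre measured about 2 mm from the slot centre along scope y, more than the roughly 1 mm of play. This is within the camera's 2 mm calibration error, and I did not look into it further.
- The sideways force reached about 3.5 N while pressing and about 7 N during the pull check. Both had dropped to sensor noise by the time I let go.

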